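# Show which mug gets which handle

### The job

Show the helper what to join next. With the fingertips a few centimetres above it, point down for two seconds at the middle of the mouth of the tall mug that has no handle yet, then for two seconds at the middle of the large loose handle on the plaster slab, and finish still pointing there. The clay is damp and marks easily, so touch nothing and shift nothing, and keep the hand well up when crossing the other pieces, so that you point at none of them.

Things in the scene. Friction and masses are not known exactly. Their poses are not given: they have to be found in the camera images.
- tall_bare_rim (a point): The tall clay mug without a handle, about 84 mm across and 115 mm high, 5 mm wall; its wall is plain but for two small scored patches where a handle will be joined. This point is the centre of its open mouth, level with the rim, and its z axis points straight up. The mug stands upright and loose on the ware board, whose top is 24 mm above the table; the four mugs stand about 140 mm apart in a square, in any order.
- tall_handled_rim (a point): The tall clay mug that already has its handle, about 84 mm across and 115 mm high, 5 mm wall. The loop stands out about 40 mm from the wall on the side of this point's +y axis, below the rim. This point is the centre of its open mouth, level with the rim, and its z axis points straight up. The mug stands upright and loose on the ware board, whose top is 24 mm above the table; the four mugs stand about 140 mm apart in a square, in any order.
- short_bare_rim (a point): The short clay cup without a handle, about 74 mm across and 68 mm high, 5 mm wall. This point is the centre of its open mouth, level with the rim, and its z axis points straight up. The mug stands upright and loose on the ware board, whose top is 24 mm above the table; the four mugs stand about 140 mm apart in a square, in any order.
- short_handled_rim (a point): The short clay cup that already has its handle, about 74 mm across and 68 mm high, 5 mm wall. The loop stands out about 29 mm from the wall on the side of this point's +y axis, below the rim. This point is the centre of its open mouth, level with the rim, and its z axis points straight up. The mug stands upright and loose on the ware board, whose top is 24 mm above the table; the four mugs stand about 140 mm apart in a square, in any order.
- handle_large_mid (a point): The large loose clay handle, a C-shaped loop of 13 mm round bar, 97 mm long and 55 mm deep over all. This point is the middle of the outline of the C, half-way up its thickness; x runs along its longer dimension, z straight up. It lies loose and flat on the plaster slab, whose top is 25 mm above the table; the three handles lie side by side about 110 mm apart, in any order.
- handle_small_a_mid (a point): A small loose clay handle, a C-shaped loop of 12 mm round bar, 58 mm long and 40 mm deep over all. This point is the middle of the outline of the C, half-way up its thickness; x runs along its longer dimension, z straight up. It lies loose and flat on the plaster slab, whose top is 25 mm above the table; the three handles lie side by side about 110 mm apart, in any order.
- handle_small_b_mid (a point): Another small loose clay handle, the same as the first small one. This point is the middle of the outline of the C, half-way up its thickness; x runs along its longer dimension, z straight up. It lies loose and flat on the plaster slab, whose top is 25 mm above the table; the three handles lie side by side about 110 mm apart, in any order.
- ware_board: Fixed square plywood ware board, 320 x 320 mm, top 24 mm above the table, with the four mugs on it; it lies to the left or to the right in front of the robot. Origin at the centre of its underside.
- plaster_slab: Fixed white plaster drying slab, 300 mm (its x) x 340 mm (its y), top 25 mm above the table, with the three loose handles on its near half and two hand tools along its far edge; it lies on the other side from the ware board. Origin at the centre of its underside.
- rib: Bystander: flat wooden throwing rib, 104 x 48 x 6 mm, lying along the far (+x) edge of the plaster slab. Origin at the centre of its underside.
- loop_tool: Bystander: loop trimming tool with wooden handle, 200 mm long along its x, 12 mm thick, lying along the far (+x) edge of the plaster slab. Origin near its middle, on its underside.
There are look-alikes about, which are no part of the job. What is shaped like the part that bears handle_large_mid but brown or orange is not meant.

How it is judged:
On the way, in this order (a step that is already met when the one before it is completed fails the run):
1. the fingertips dwell just above the mouth of the tall mug without a handle (horizontal distance between the grasp point and tall_bare_rim below 0.03 m and z of the grasp point in the frame of tall_bare_rim between 0.02 and 0.08 m), for 1.8 s.
2. the fingertips dwell just above the large loose handle (horizontal distance between the grasp point and handle_large_mid below 0.035 m and z of the grasp point in the frame of handle_large_mid between 0.026 and 0.086 m), for 1.8 s.
At the end, for the whole second after the job is handed in: Still pointing at the large handle: the grasp point (about 19 mm behind the fingertips) within 35 mm of the handle's middle in plan and 26 to 86 mm above it; every mug, handle and tool within 4 mm of where it started (all of step 2 and not (distance of any of tall_bare_rim, tall_handled_rim, short_bare_rim, short_handled_rim, handle_large_mid, handle_small_a_mid, handle_small_b_mid, rib, loop_tool from where it was at the start of the episode above 0.004 m)); the robot touches nothing.
It fails at once if the robot touches something (more than 0.5 N) (contact force between any of the fingers, the arm and anything else above 0.5 N).
It fails at once if a mug, handle or tool is moved, lifted or carried (more than 4 mm) (distance of any of tall_bare_rim, tall_handled_rim, short_bare_rim, short_handled_rim, handle_large_mid, handle_small_a_mid, handle_small_b_mid, rib, loop_tool from where it was at the start of the episode above 0.004 m).
It fails at once if the hand points at a wrong mug or handle: fingertips within about 4 cm above it and within 25 mm of its middle in plan ((horizontal distance between the grasp point and tall_handled_rim below 0.025 m and z of the grasp point in the frame of tall_handled_rim below 0.06 m) or (horizontal distance between the grasp point and short_bare_rim below 0.025 m and z of the grasp point in the frame of short_bare_rim below 0.06 m) or (horizontal distance between the grasp point and short_handled_rim below 0.025 m and z of the grasp point in the frame of short_handled_rim below 0.06 m) or (horizontal distance between the grasp point and handle_small_a_mid below 0.025 m and z of the grasp point in the frame of handle_small_a_mid below 0.06 m) or (horizontal distance between the grasp point and handle_small_b_mid below 0.025 m and z of the grasp point in the frame of handle_small_b_mid below 0.06 m)).
It also fails if it takes over 53 s, if anything falls off the work surface, if the arm or the gripper's body presses on something with over 40 N, if the wrist force passes 120 N, or if a joint passes its speed limit or range.

### The arm

A 6-joint arm with a two-finger parallel gripper is mounted at the origin on the work surface. World frame = base frame: x ahead of the robot, y to its left, z up, the work surface at z = 0. Lengths are in m, angles in rad, forces in N, time in s.
With the tool pointing down it reaches from about 0.325 to 0.9 m from the base axis. Payload 6.1 kg.
Tool frame: the origin (TCP) lies midway between the tips of the shut fingers; the grasp point (between the pads) lies 19 mm behind it; z points along the fingers, y is the line along which they close (so a half turn about z gives the same grasp; the last joint's range is limited). The gripper opens to 85 mm and grips with 20 to 120 N. Pads are 22 mm wide; open, the fingers measure 114 mm over their backs; the gripper's body (76 mm by 85 mm) begins 54 mm behind the grasp point. The pads swing forward as they close: fully open they stand 13 mm farther back than shut.
Start: joints at [-1.24, 0.22, 1.526, -0, 1.395, -0.126], TCP at [0.276, -0.561, 0.231] pointing down, gripper open.
Joint ranges: [-2.98, 2.98], [-0.91, 2.08], [0.09, 2.57], [-1.24, 4.39], [0.2, 2.65], [-2.68, 2.68]. Speed limits (rad/s): [2.57, 2.57, 3.01, 3.14, 3.14, 3.14].

### API

Orientations are given as a 3x3 rotation matrix whose columns are the frame's x, y, z axes.
In Python, from rig import bot, viewer gives the robot as it stands. The module is installed in compiled form; this text tells all that it offers.
- The arm moves only by the tool play_rows, never from a script. Its argument "deltas" is a list of rows, each an object of numbers: "dx", "dy", "dz": the shift along the tool's x, y, z in mm; "yaw": the turn about the tool's z in degrees. In form: [{"dx": .., "dy": .., "dz": .., "yaw": ..}, ...]. A call has 1 to 5 rows; each row is the pose to reach, as a shift and turn from the pose commanded when the call began, along the tool's axes at that moment; what a row does not reach only later rows make up. A row lasts 1/8 s, in which the tool goes at most 62.5 mm and 10.7 degrees, less where a joint would pass 70% of its speed; a pose out of reach is approached as far as the arm can. A call with a gripper value outside its range is refused whole. "gripper" is the opening in per cent of the stroke, from 0 (shut) to 100 (fully open), set as the call begins (left out, the last holds). The fingers move at their own pace and stop on an object; the grip force is fixed at half the most. Time passes only in rows, so rows that repeat a pose let the fingers close. It gives the time, the measured TCP pose, the force, the opening and the grip force at its end, in the units of the state.
- bot.state(): the state, without advancing time (a new reading comes with each control period).
- viewer.grab_frame(name): name is "scene" or "top"; returns a dict with "pixels" (420x560x3 uint8, blue, green, red), "depth" (420x560 float32, m along the optical axis (not along the pixel's ray), 0 where there is no reading), "intrinsics" (3x3 intrinsics, pixels), "R" (3x3) and "t" (3): a world point X has camera coordinates R X + t. Camera axes: x right, y down, z forward; pixel columns grow to the right and rows downward; lengths in m; the calibration is good to about 2 mm. A picture is of the moment at which its call begins.
- bot.finish_job(): hands the job in; it is judged then, once.
The state is a dict: "time": time; "q": joint angles; "dq": joint speeds; "effort": joint torques, N m; "tool_pos": TCP position; "orientation": TCP orientation; "force": force on the tool from outside, world axes, zero at the start; "wrist_torque": the same for the moment, N m; "opening": finger opening in m; "finger_force": force on a finger pad.
Only numpy, scipy, OpenCV 4.12 (cv2) and the standard library are available. Lean on these libraries where they do the work, as an engineer would, in place of code of your own. Each camera call takes 0.05 s, during which the arm holds its last target. There are 200 camera calls.

## Working session

There is one attempt and no reset: what is moved stays moved. The work goes in short steps, Python scripts to look and compute and a tool call to move; the robot and the scene stay as the last step left them, time stands still between calls to the robot, and variables do not carry over. Pictures are saved under pics/ and viewed, at most 10 in all, crops included, and the job is handed in when it is done.

Besides the shell and the picture viewer there is one more tool, called as a command line: name --argument value ..., lists and objects as JSON in quotes. play_rows: Moves the arm, as the interface text tells. Its arguments: {"type":"object","properties":{"deltas":{"type":"array"},"gripper":{"type":"number"}},"required":["deltas"]}

```bash
mkdir -p pics
python3 - <<'E'
from rig import bot, viewer
import cv2,numpy as np
for n in("scene","top"):
    f=viewer.grab_frame(n); cv2.imwrite(f"pics/{n}0.png",f["pixels"]); np.savez(f"{n}0.npz",**f)
    print(n,-f["R"].T@f["t"])
s=bot.state();print(s["tool_pos"],s["orientation"],s["time"],s["opening"])
E
```

```text
scene [ 1.0228687  -0.01277762  0.83795203]
top [0.3964508  0.09035362 1.03988067]
[ 0.27550789 -0.560394    0.23028529] [[ 8.97463959e-01  4.41087433e-01 -5.64978487e-04]
 [ 4.41087731e-01 -8.97462409e-01  1.68452105e-03]
 [ 2.35974113e-04 -1.76100201e-03 -9.99998422e-01]] 0.1 0.08550978550010431
```

View pics/top0.png

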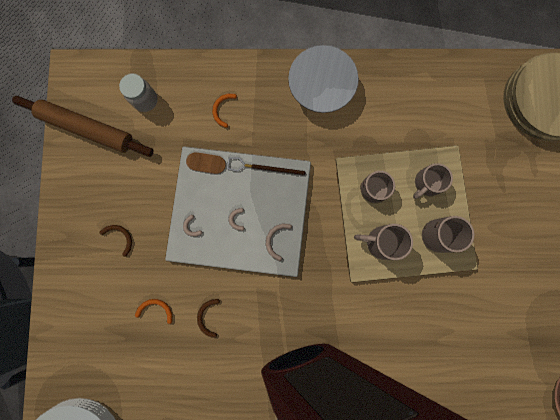

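View pics/scene0.png

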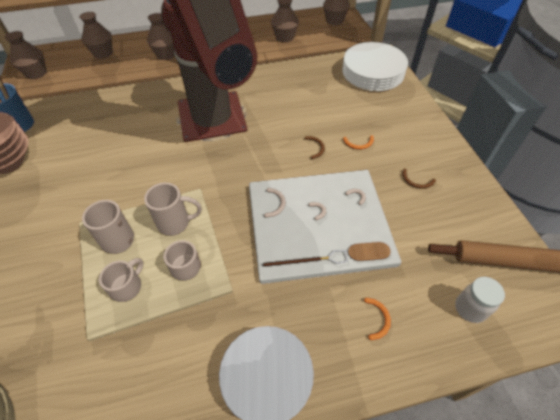

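The top view shows the tall bare mug at about (454,234), with the tall handled one at (390,242) and its loop to the left. The large pale handle is on the slab at about (280,242). The scene view agrees.

```bash
cat > m.py <<'E'
import numpy as np,cv2
def cloud(n):
    f=np.load(n); K=f["intrinsics"]; d=f["depth"]; v,u=np.indices(d.shape)
    P=np.stack([(u-K[0,2])/K[0,0]*d,(v-K[1,2])/K[1,1]*d,d],-1)
    return (P-f["t"])@f["R"], d>0, f["pixels"]
E
python3 - <<'E'
from m import *
for n in("top0.npz","scene0.npz"):
    X,ok,im=cloud(n)
    for nm,lo,hi in(("tallrim",.132,.146),("shortrim",.085,.098),("handles",.0305,.042)):
        m=ok&(X[...,2]>lo)&(X[...,2]<hi)&(X[...,0]>.2)&(X[...,0]<.8)&(abs(X[...,1])<.45)
        m=cv2.dilate(m.astype(np.uint8),np.ones((3,3)))
        k,l,st,c=cv2.connectedComponentsWithStats(m)
        for i in range(1,k):
            if st[i,4]>40:
                p=X[(l==i)&ok&(X[...,2]>lo)&(X[...,2]<hi)]
                r=cv2.minAreaRect((p[:,:2]*1000).astype(np.float32))
                print(n,nm,c[i].round(),len(p),np.round(r[0]),np.round(r[1]),round(r[2]),p[:,2].max().round(3))
E
```

```text
top0.npz tallrim [455. 234.] 303 [ 435. -290.] [82. 81.] 36 0.142
top0.npz tallrim [394. 242.] 283 [ 417. -153.] [78. 81.] 1 0.143
top0.npz shortrim [143.  89.] 31 [794. 449.] [ 7. 21.] 84 0.097
top0.npz shortrim [437. 178.] 226 [ 571. -272.] [69. 73.] 0 0.095
top0.npz shortrim [380. 185.] 213 [ 552. -134.] [71. 71.] 90 0.095
top0.npz shortrim [435. 236.] 73 [ 433. -265.] [80. 33.] 6 0.098
top0.npz shortrim [459. 233.] 71 [ 439. -314.] [71. 29.] 8 0.098
top0.npz shortrim [377. 230.] 11 [ 445. -124.] [ 3. 30.] 45 0.097
top0.npz shortrim [400. 242.] 56 [ 418. -176.] [71. 28.] 2 0.098
top0.npz shortrim [376. 251.] 27 [ 395. -123.] [52. 10.] 36 0.097
top0.npz handles [152.  99.] 21 [788. 444.] [ 5. 26.] 69 0.042
top0.npz handles [149. 152.] 37 [648. 448.] [11. 24.] 84 0.04
top0.npz handles [231. 165.] 601 [605. 197.] [309.  49.] 82 0.041
top0.npz handles [434. 179.] 181 [ 577. -284.] [46. 47.] 73 0.042
top0.npz handles [417. 182.] 22 [ 571. -240.] [10. 54.] 88 0.042
top0.npz handles [378. 186.] 204 [ 559. -142.] [54. 48.] 72 0.042
top0.npz handles [365. 198.] 11 [ 528. -110.] [34.  5.] 4
[... 1234 characters left out ...]
] 135 [454. 334.] [56. 39.] 26 0.04
scene0.npz handles [319. 209.] 139 [476. 219.] [56. 38.] 3 0.04
scene0.npz handles [175. 230.] 64 [ 446. -150.] [31. 80.] 5 0.042
scene0.npz handles [122. 247.] 74 [ 462. -277.] [30. 79.] 26 0.042
scene0.npz handles [341. 255.] 943 [609. 198.] [308.  50.] 83 0.041
scene0.npz handles [431. 247.] 44 [649. 447.] [12. 23.] 84 0.042
scene0.npz handles [182. 259.] 188 [ 536. -138.] [48. 31.] 78 0.042
scene0.npz handles [189. 273.] 53 [ 574. -129.] [35. 73.] 14 0.042
scene0.npz handles [120. 280.] 195 [ 555. -283.] [25. 49.] 45 0.042
scene0.npz handles [130. 295.] 62 [ 595. -261.] [27. 70.] 27 0.042
scene0.npz handles [460. 300.] 25 [789. 445.] [ 4. 25.] 72 0.041
```

play_rows --deltas '[{"dx": 20, "dy": -13}, {"dx": 46, "dy": -30}, {"dx": 75, "dy": -49}, {"dx": 104, "dy": -68}, {"dx": 131, "dy": -86}]' --gripper 15

```text
validation failed for argument at $.de...
```

play_rows --deltas '[{"dx": 28, "dy": -18}, {"dx": 57, "dy": -37}, {"dx": 86, "dy": -56}, {"dx": 112, "dy": -73}, {"dx": 131, "dy": -86}]'

```text
validation failed for argument at $.de...
```

play_rows --deltas '[{"dz": 5}, {"dz": 15}, {"dz": 26}, {"dz": 35}, {"dz": 41}]'

```text
validation failed for argument at $.de...
```

The rows were refused, probably because they need all four keys. I'll send one call to check.

play_rows --deltas '[{"dx": 20, "dy": -13, "dz": 0, "yaw": 0}, {"dx": 46, "dy": -30, "dz": 0, "yaw": 0}, {"dx": 75, "dy": -49, "dz": 0, "yaw": 0}, {"dx": 104, "dy": -68, "dz": 0, "yaw": 0}, {"dx": 131, "dy": -86, "dz": 0, "yaw": 0}]' --gripper 15

```text
time: 0.72
tool_pos: [0.3562, -0.4235, 0.231]
orientation: [[0.897, 0.442, 0.0], [0.442, -0.897, 0.001], [0.0, -0.001, -1.0]]
force: [-0.1, 0.0, 0.2]
opening: 0.0126
finger_force: 0.0
```

play_rows --deltas '[{"dx": 28, "dy": -18, "dz": 0, "yaw": 0}, {"dx": 57, "dy": -37, "dz": 0, "yaw": 0}, {"dx": 86, "dy": -56, "dz": 0, "yaw": 0}, {"dx": 112, "dy": -73, "dz": 0, "yaw": 0}, {"dx": 131, "dy": -86, "dz": 0, "yaw": 0}]'

```text
time: 1.35
tool_pos: [0.4355, -0.2883, 0.2311]
orientation: [[0.897, 0.442, -0.0], [0.442, -0.897, 0.001], [0.0, -0.001, -1.0]]
force: [0.8, -0.2, -0.4]
opening: 0.0128
finger_force: 0.0
```

play_rows --deltas '[{"dx": 0, "dy": 0, "dz": 5, "yaw": 0}, {"dx": 0, "dy": 0, "dz": 15, "yaw": 0}, {"dx": 0, "dy": 0, "dz": 26, "yaw": 0}, {"dx": 0, "dy": 0, "dz": 36, "yaw": 0}, {"dx": 0, "dy": 0, "dz": 44, "yaw": 0}]'

```text
time: 1.98
tool_pos: [0.4344, -0.2911, 0.1861]
orientation: [[0.898, 0.44, -0.001], [0.44, -0.898, 0.001], [-0.0, -0.001, -1.0]]
force: [0.1, 0.7, 0.5]
opening: 0.0129
finger_force: 0.0
```

Run:
```python
from rig import bot, viewer
import cv2
f=viewer.grab_frame("scene"); cv2.imwrite("pics/mug.png",f["pixels"]); print(bot.state()["tool_pos"])
```

```text
[ 0.43406942 -0.29073115  0.18516216]
```

View pics/mug.png

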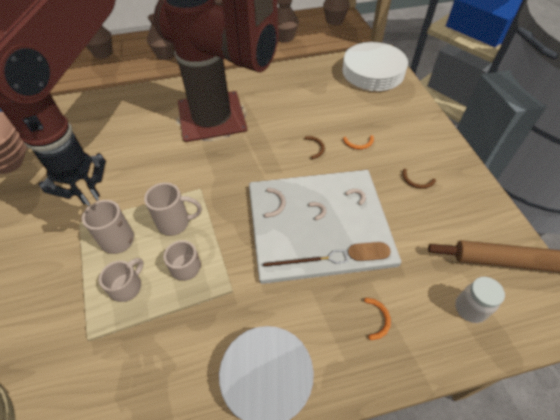

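The fingertips at about (97,206) hang above the mouth of the tall bare mug, which is centred at about (105,215). I'll drop another 10 mm and dwell.

play_rows --deltas '[{"dx": 0, "dy": 0, "dz": 4, "yaw": 0}, {"dx": 0, "dy": 0, "dz": 8, "yaw": 0}, {"dx": 0, "dy": 0, "dz": 10, "yaw": 0}, {"dx": 0, "dy": 0, "dz": 10, "yaw": 0}, {"dx": 0, "dy": 0, "dz": 10, "yaw": 0}]'

```text
time: 2.65
tool_pos: [0.4351, -0.2911, 0.1775]
orientation: [[0.897, 0.441, 0.0], [0.441, -0.897, -0.0], [0.0, 0.0, -1.0]]
force: [-0.9, -0.0, -0.1]
opening: 0.0128
finger_force: 0.0
```

play_rows --deltas '[{"dx": 0, "dy": 0, "dz": 0, "yaw": 0}, {"dx": 0, "dy": 0, "dz": 0, "yaw": 0}, {"dx": 0, "dy": 0, "dz": 0, "yaw": 0}, {"dx": 0, "dy": 0, "dz": 0, "yaw": 0}, {"dx": 0, "dy": 0, "dz": 0, "yaw": 0}]'

```text
time: 3.28
tool_pos: [0.435, -0.291, 0.1773]
orientation: [[0.897, 0.441, 0.0], [0.441, -0.897, -0.0], [0.0, 0.0, -1.0]]
force: [0.4, 0.5, -0.2]
opening: 0.0132
finger_force: 0.0
```

play_rows --deltas '[{"dx": 0, "dy": 0, "dz": 0, "yaw": 0}, {"dx": 0, "dy": 0, "dz": 0, "yaw": 0}, {"dx": 0, "dy": 0, "dz": 0, "yaw": 0}, {"dx": 0, "dy": 0, "dz": 0, "yaw": 0}, {"dx": 0, "dy": 0, "dz": 0, "yaw": 0}]'

```text
time: 3.9
tool_pos: [0.4349, -0.291, 0.1773]
orientation: [[0.897, 0.441, -0.0], [0.441, -0.897, 0.0], [-0.0, -0.0, -1.0]]
force: [0.1, -0.6, -0.1]
opening: 0.013
finger_force: 0.0
```

play_rows --deltas '[{"dx": 0, "dy": 0, "dz": 0, "yaw": 0}, {"dx": 0, "dy": 0, "dz": 0, "yaw": 0}, {"dx": 0, "dy": 0, "dz": 0, "yaw": 0}, {"dx": 0, "dy": 0, "dz": 0, "yaw": 0}, {"dx": 0, "dy": 0, "dz": 0, "yaw": 0}]'

```text
time: 4.53
tool_pos: [0.4349, -0.291, 0.1773]
orientation: [[0.897, 0.441, -0.0], [0.441, -0.897, 0.0], [-0.0, -0.0, -1.0]]
force: [-1.0, 0.4, -0.4]
opening: 0.0131
finger_force: 0.0
```

play_rows --deltas '[{"dx": 0, "dy": 0, "dz": 0, "yaw": 0}, {"dx": 0, "dy": 0, "dz": 0, "yaw": 0}, {"dx": 0, "dy": 0, "dz": 0, "yaw": 0}, {"dx": 0, "dy": 0, "dz": 0, "yaw": 0}, {"dx": 0, "dy": 0, "dz": 0, "yaw": 0}]'

```text
time: 5.15
tool_pos: [0.4349, -0.291, 0.1773]
orientation: [[0.897, 0.441, -0.0], [0.441, -0.897, 0.0], [0.0, -0.0, -1.0]]
force: [-0.8, -0.2, 0.1]
opening: 0.013
finger_force: 0.0
```

play_rows --deltas '[{"dx": 0, "dy": 0, "dz": -10, "yaw": 0}, {"dx": 0, "dy": 0, "dz": -30, "yaw": 0}, {"dx": 0, "dy": 0, "dz": -52, "yaw": 0}, {"dx": 0, "dy": 0, "dz": -72, "yaw": 0}, {"dx": 0, "dy": 0, "dz": -85, "yaw": 0}]'

```text
time: 5.78
tool_pos: [0.4353, -0.2914, 0.2642]
orientation: [[0.897, 0.441, 0.002], [0.441, -0.897, -0.001], [0.001, 0.002, -1.0]]
force: [-0.3, -0.4, 0.3]
opening: 0.0125
finger_force: 0.0
```

play_rows --deltas '[{"dx": 6, "dy": -13, "dz": 0, "yaw": 0}, {"dx": 17, "dy": -37, "dz": 0, "yaw": 0}, {"dx": 30, "dy": -66, "dz": 0, "yaw": 0}, {"dx": 43, "dy": -95, "dz": 0, "yaw": 0}, {"dx": 56, "dy": -123, "dz": 0, "yaw": 0}]'

```text
time: 6.4
tool_pos: [0.4301, -0.1538, 0.2611]
orientation: [[0.897, 0.441, -0.002], [0.441, -0.897, 0.001], [-0.001, -0.002, -1.0]]
force: [0.5, 0.1, -0.3]
opening: 0.0127
finger_force: 0.0
```

play_rows --deltas '[{"dx": 11, "dy": -25, "dz": 0, "yaw": 0}, {"dx": 22, "dy": -49, "dz": 0, "yaw": 0}, {"dx": 34, "dy": -74, "dz": 0, "yaw": 0}, {"dx": 45, "dy": -99, "dz": 0, "yaw": 0}, {"dx": 56, "dy": -123, "dz": 0, "yaw": 0}]'

```text
time: 7.02
tool_pos: [0.4258, -0.019, 0.2612]
orientation: [[0.897, 0.441, -0.002], [0.441, -0.897, 0.001], [-0.001, -0.001, -1.0]]
force: [-0.7, 0.2, 0.1]
opening: 0.013
finger_force: 0.0
```

play_rows --deltas '[{"dx": 13, "dy": -28, "dz": 0, "yaw": 0}, {"dx": 26, "dy": -57, "dz": 0, "yaw": 0}, {"dx": 39, "dy": -86, "dz": 0, "yaw": 0}, {"dx": 50, "dy": -110, "dz": 0, "yaw": 0}, {"dx": 56, "dy": -124, "dz": 0, "yaw": 0}]'

```text
time: 7.65
tool_pos: [0.4214, 0.1167, 0.2613]
orientation: [[0.897, 0.443, -0.002], [0.443, -0.897, 0.0], [-0.002, -0.001, -1.0]]
force: [1.2, 0.4, 0.2]
opening: 0.0127
finger_force: 0.0
```

play_rows --deltas '[{"dx": 0, "dy": 0, "dz": 10, "yaw": 0}, {"dx": 0, "dy": 0, "dz": 35, "yaw": 0}, {"dx": 0, "dy": 0, "dz": 65, "yaw": 0}, {"dx": 0, "dy": 0, "dz": 90, "yaw": 0}, {"dx": 0, "dy": 0, "dz": 105, "yaw": 0}]'

```text
time: 8.28
tool_pos: [0.4214, 0.1142, 0.1551]
orientation: [[0.898, 0.44, -0.003], [0.44, -0.898, -0.001], [-0.003, -0.001, -1.0]]
force: [0.3, 0.4, 0.3]
opening: 0.0132
finger_force: 0.0
```

Run:
```python
from rig import bot, viewer
import cv2
f=viewer.grab_frame("scene"); cv2.imwrite("pics/h.png",f["pixels"]); print(bot.state()["tool_pos"])
```

```text
[0.42059913 0.11427102 0.1537827 ]
```

View pics/h.png

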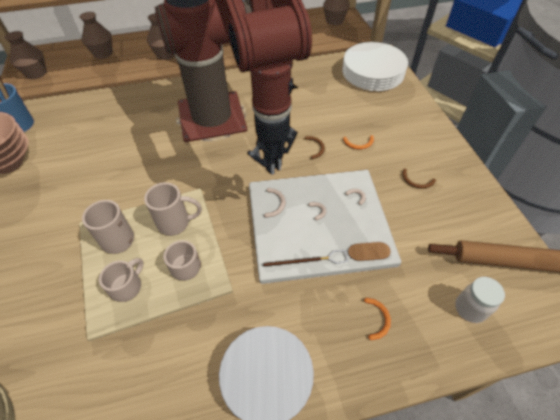

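The gripper tips at about (274,165) are above the large handle at about (274,203), and the pieces stand undisturbed. I'll descend 82 mm and dwell.

play_rows --deltas '[{"dx": 2, "dy": 0, "dz": 15, "yaw": 0}, {"dx": 2, "dy": 0, "dz": 38, "yaw": 0}, {"dx": 2, "dy": 0, "dz": 60, "yaw": 0}, {"dx": 2, "dy": 0, "dz": 75, "yaw": 0}, {"dx": 2, "dy": 0, "dz": 82, "yaw": 0}]'

```text
time: 8.95
tool_pos: [0.4242, 0.116, 0.0746]
orientation: [[0.897, 0.441, -0.001], [0.441, -0.897, -0.0], [-0.001, -0.0, -1.0]]
force: [0.0, 0.1, -0.2]
opening: 0.0129
finger_force: 0.0
```

play_rows --deltas '[{"dx": 0, "dy": 0, "dz": 0, "yaw": 0}, {"dx": 0, "dy": 0, "dz": 0, "yaw": 0}, {"dx": 0, "dy": 0, "dz": 0, "yaw": 0}, {"dx": 0, "dy": 0, "dz": 0, "yaw": 0}, {"dx": 0, "dy": 0, "dz": 0, "yaw": 0}]'

```text
time: 9.57
tool_pos: [0.4244, 0.1161, 0.0755]
orientation: [[0.897, 0.441, 0.0], [0.441, -0.897, 0.0], [0.0, 0.0, -1.0]]
force: [0.4, 0.2, -0.4]
opening: 0.0126
finger_force: 0.0
```

play_rows --deltas '[{"dx": 0, "dy": 0, "dz": 0, "yaw": 0}, {"dx": 0, "dy": 0, "dz": 0, "yaw": 0}, {"dx": 0, "dy": 0, "dz": 0, "yaw": 0}, {"dx": 0, "dy": 0, "dz": 0, "yaw": 0}, {"dx": 0, "dy": 0, "dz": 0, "yaw": 0}]'

```text
time: 10.2
tool_pos: [0.4243, 0.116, 0.0753]
orientation: [[0.897, 0.441, -0.0], [0.441, -0.897, 0.0], [-0.0, -0.0, -1.0]]
force: [0.0, 0.2, 0.1]
opening: 0.0127
finger_force: 0.0
```

play_rows --deltas '[{"dx": 0, "dy": 0, "dz": 0, "yaw": 0}, {"dx": 0, "dy": 0, "dz": 0, "yaw": 0}, {"dx": 0, "dy": 0, "dz": 0, "yaw": 0}, {"dx": 0, "dy": 0, "dz": 0, "yaw": 0}, {"dx": 0, "dy": 0, "dz": 0, "yaw": 0}]'

```text
time: 10.82
tool_pos: [0.4243, 0.1161, 0.0753]
orientation: [[0.897, 0.441, -0.0], [0.441, -0.897, -0.0], [-0.0, 0.0, -1.0]]
force: [-0.4, -0.7, -0.2]
opening: 0.0128
finger_force: 0.0
```

play_rows --deltas '[{"dx": 0, "dy": 0, "dz": 0, "yaw": 0}, {"dx": 0, "dy": 0, "dz": 0, "yaw": 0}, {"dx": 0, "dy": 0, "dz": 0, "yaw": 0}, {"dx": 0, "dy": 0, "dz": 0, "yaw": 0}, {"dx": 0, "dy": 0, "dz": 0, "yaw": 0}]'

```text
time: 11.45
tool_pos: [0.4243, 0.1161, 0.0753]
orientation: [[0.897, 0.441, -0.0], [0.441, -0.897, 0.0], [-0.0, -0.0, -1.0]]
force: [-1.1, -0.0, -0.5]
opening: 0.0128
finger_force: 0.0
```

Run:
```python
from rig import bot, viewer
import cv2
f=viewer.grab_frame("scene"); cv2.imwrite("pics/h2.png",f["pixels"]); print(bot.state()["tool_pos"])
```

```text
[0.42430599 0.11606631 0.07530346]
```

View pics/h2.png

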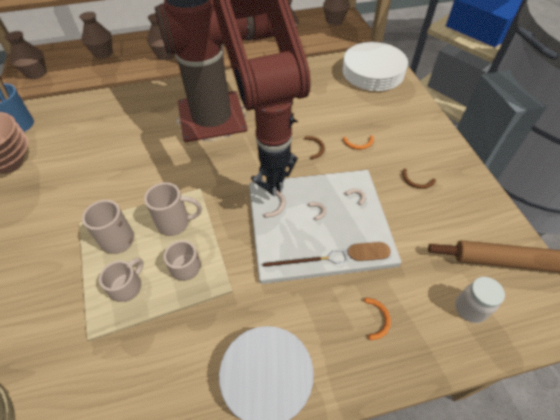

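The fingertips at about (275,190) point at the large handle from roughly 35 mm above it, and nothing has moved. I'll hand it in.

```bash
python3 -c "
from rig import bot
print(bot.finish_job())"
```

```text
the job is handed in; nothing more can be done
None
```

I pointed for over two seconds at the mouth of the tall bare mug, then for over two seconds at the large loose handle. I handed the job in still pointing there, with no sign of contact or of anything shifted in the readings and pictures; no verdict was shown.

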